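# Fit the splash shield and hold a demand valve over the blow-off nozzle

## Robot

A 6-joint arm with a two-finger parallel gripper is mounted at the origin on the work surface. World frame = base frame: x ahead of the robot, y to its left, z up, the work surface at z = 0. Lengths are in mm, angles in degrees, forces in N, time in s.
With the tool pointing down it reaches from about 425 to 1125 mm from the base axis. Payload 14.9 kg.
Tool frame: the origin (TCP) lies midway between the tips of the shut fingers; the grasp point (between the pads) lies bot.hold_point_z behind it (bot.hold_point_z is the distance from the TCP to the grasp point, in mm); z points along the fingers, y is the line along which they close (so a half turn about z gives the same grasp; the last joint's range is limited). The gripper opens to 91 mm and grips with 3 to 60 N. Pads are 32 mm wide; open, the fingers measure 118 mm over their backs; the gripper's body (76 mm by 178 mm) begins 60 mm behind the grasp point.
Start: joints at [66.159, 21.709, 99.362, -0, 58.929, -1.908], TCP at [261.472, 649.346, 213.932] pointing down, gripper open.
Joint ranges: [-158.91, 158.91], [-42.39, 125.64], [0.06, 152.35], [-60.88, 240.88], [17.5, 164.5], [-176.32, 176.32]. Speed limits (degrees/s): [108.29, 108.29, 136.94, 180, 180, 180].

## Interface

Orientations are given as a 3x3 rotation matrix whose columns are the frame's x, y, z axes.
In Python, from plant import bot gives the robot as it stands. The module is installed in compiled form; this text tells all that it offers.
- The arm moves only by the tool drive_tool, never from a script. Its argument "commands" is a list of rows, each an object with "slide": the shift along the world's x, y, z in units of 8 cm (1.0 is 8 cm), a list of three; "rot": the turn, a rotation vector about the world's x, y, z in units of 0.1 rad (1.0 is 0.1 rad), a list of three. In form: [{"slide": [dx, dy, dz], "rot": [ax, ay, az]}, ...]. A call has exactly 5 rows; each row shifts and turns the commanded pose from where the row before left it; what a row does not reach is not made up. A row lasts 1/12 s, in which the tool goes at most 41.7 mm and 7.16 degrees, less where a joint would pass 70% of its speed; a pose out of reach is approached as far as the arm can. A call with a number of a shift or a turn outside -1 to 1 is refused whole. A call with a gripper value outside its range is refused whole. "fingers" is the closure, from 0 (fully open) to 1 (shut), set as the call begins (left out, the last holds). The fingers move at their own pace and stop on an object; the grip force is fixed at half the most. Time passes only in rows, so rows that do not move let the fingers close, or fill a call up. It gives the time, the measured TCP pose, the force, the opening and the grip force at its end, in the units of the state.
- bot.state(): the state, without advancing time (a new reading comes with each control period).
- bot.camera(name): name is "scene" or "top"; returns a dict with "img" (480x640x3 uint8, red, green, blue), "z_map" (480x640 float32, mm along the optical axis (not along the pixel's ray), 0 where there is no reading), "K" (3x3 intrinsics, pixels), "rvec" (rotation vector, rad) and "tvec" (3), from world to camera coordinates, as OpenCV has them. Camera axes: x right, y down, z forward; pixel columns grow to the right and rows downward; lengths in mm; the calibration is good to about 2 mm. A picture is of the moment at which its call begins.
- bot.hand_in(): hands the job in; it is judged then, once.
The state is a dict: "clock": time; "joint_pos": joint angles; "joint_velocities": joint speeds; "tau": joint torques, N m; "ee_pos": TCP position; "tcp_rot": TCP orientation; "force": force on the tool from outside, world axes, zero at the start; "ft_torque": the same for the moment, N m; "width": finger opening in mm; "finger_force": force on a finger pad.
Only numpy, scipy, OpenCV 4.12 (cv2) and the standard library are available. Lean on these libraries where they do the work, as an engineer would, in place of code of your own. Each camera call takes 0.05 s, during which the arm holds its last target. There are 200 camera calls.

## Task

Get the washed demand valve ready for blowing out: first lift the splash shield out of the drying rack and slide it down into the slot of the blow-off stand until it sits fully home, and let go of it. Then take the demand valve (the drum with the side nipple) from the washing basket, carry it over the basket's rim and the shield, and hold it upright with its port straight above the nozzle, about 15 mm clear of the tip, without ever letting it touch the stand or the shield. Finish while still holding it there, quite still, so that I can press the air pedal; leave the other parts where they are.

Things in the scene. Friction and masses are not known exactly. Their poses are not given: they have to be found in the camera images.
- shield_center (a point): centre of the splash shield: an upright white plastic plate 120 mm wide (own y), 5 mm thick (own x), 120 mm tall (own z, up); it is the same either way round. A black grip strip 60 mm wide, 12 mm thick and 24 mm tall runs along the middle of its top edge. Loose, about 0.16 kg. It starts standing in the first or third slot of the drying rack.
- shield_grip (a point): centre of the shield's grip strip, 48 mm above the shield's centre and 12 mm below its top edge; same axes as the shield
- slot_floor (a point): middle of the floor of the shield slot on the blow-off stand. The slot runs along its own y, its x points across the slot towards the nozzle, z up. The slot is 9 mm wide, 128 mm long and 30 mm deep, its rims flare outward for another 8 mm above that; the stand is fixed. The slot floor is 10 mm above the table, so a shield fully home has its centre 60 mm above this point.
- nozzle_tip (a point): tip of the brass blow-off nozzle, pointing straight up, 115 mm above the table, 100 mm from the slot towards its own +x (same axes as the slot); its riser is 16 mm thick on a steel base 190 mm (x) by 140 mm (y) by 10 mm. The top of the shield, once home, stands 15 mm higher than the tip.
- valve_center (a point): centre of the drum of the demand valve, half-way up: a black plastic drum 56 mm in diameter and 36 mm tall, axis own z (up). Below it a port stub 32 mm in diameter and 14 mm long; on top a soft rubber cover 8 mm high; a steel hose nipple sticks out of the side along own +x to 45 mm from the axis, at this height, up to 15 mm thick. Loose, about 0.2 kg. It starts upright in one of the three cups of the washing basket, nipple roughly along the basket's length.
- valve_port (a point): centre of the valve's port mouth (open, 26 mm wide), at the bottom of its stub, 32 mm below the drum's centre; same axes
- stand: the fixed blow-off stand; its origin is the centre of its base on the table, x towards the nozzle side
- basket: the fixed steel wire washing basket, 320 mm (own x) by 170 mm, rim 62 mm above the table; origin at the table under its centre. Three shallow grey holder cups stand on its floor (13.5 mm above the table) at 0 and 90 mm either way along its x; each is 40 mm wide inside and 12 mm high, rather wider than a stub.
- rack: the fixed drying rack, 130 mm (own x) by 140 mm (own y); origin at the table under its centre. Plates stand on its base 8 mm above the table, in three slots along its y, at x = -40, 0 and 40 mm, each between two wire hoops 9 mm apart whose tops are 52 mm above the table.
- pane_center (a point): centre of a grey visor pane, 110 mm wide, 72 mm tall, 5 mm thick, standing in the rack; leave alone
- adapter_center (a point): centre of a grey ribbed tube adapter, 44 mm in diameter and 46 mm tall, in a basket cup; leave alone
- plug_center (a point): centre of a black blanking plug, a 50 mm disc with a finger bar, 40 mm tall, in a basket cup; leave alone
Mind the look-alikes: they are no part of the job. What is shaped like the part that bears shield_center but red is not meant.

How it is judged:
By the outcome, as a careful person would: the job done as asked, in the order asked, and still so for the second after the job is handed in, while the arm keeps its last pose, push and grip.
It also fails if it takes over 53 s, if anything falls off the work surface, if the arm or the gripper's body presses on something with over 40 N, if the wrist force passes 120 N, or if a joint passes its speed limit or range.

## Working session

There is one attempt and no reset: what is moved stays moved. The work goes in short steps, Python scripts to look and compute and a tool call to move; the robot and the scene stay as the last step left them, time stands still between calls to the robot, and variables do not carry over. Pictures are saved under pics/ and viewed, at most 10 in all, crops included, and the job is handed in when it is done.

Besides the shell and the picture viewer there is one more tool, called after "Emit:" as name(argument=value, ...) on one line, values as JSON. drive_tool: Moves the arm, as the interface text tells. Shifts and turns lie within -1 to 1; 1 stands for 8 cm of shift or 0.1 rad of turn. Its arguments: {"type":"object","properties":{"commands":{"type":"array"},"fingers":{"type":"number"}},"required":["commands"]}

```bash
mkdir -p pics; cat > h.py <<'E'
import numpy as np, cv2
from plant import bot
def cloud(c):
    K=c["K"];R=cv2.Rodrigues(np.array(c["rvec"],float))[0];t=np.array(c["tvec"],float).ravel()
    z=c["z_map"].astype(float);v,u=np.mgrid[:480,:640]
    P=np.stack([(u-K[0,2])/K[0,0]*z,(v-K[1,2])/K[1,1]*z,z],-1)
    W=(P-t)@R; W[z<=0]=np.nan
    return W
E
python3 - <<'E'
from h import *
for n in("scene","top"):
    c=bot.camera(n);cv2.imwrite(f"pics/{n}0.png",c["img"][...,::-1]);np.savez(f"{n}0.npz",**c)
    R=cv2.Rodrigues(np.array(c["rvec"],float))[0];print(n,c["K"],-R.T@np.ravel(c["tvec"]),R[2])
s=bot.state();print(s,bot.hold_point_z)
E
```

```text
scene [[473.71723404   0.         322.99155197]
 [  0.         473.71723404 236.08737441]
 [  0.           0.           1.        ]] [ 962.26866537 -435.34023419  992.95729137] [-0.38111806  0.40177376 -0.83266252]
top [[470.16209263   0.         323.75166314]
 [  0.         470.16209263 242.10623363]
 [  0.           0.           1.        ]] [ 479.44823016  -11.764678   1042.35870035] [ 0.05575847  0.03738305 -0.99774421]
{'clock': 0.1, 'joint_pos': array([ 6.61607588e+01,  2.17373582e+01,  9.93908102e+01,  7.87257075e-04,
        5.89287254e+01, -1.90777348e+00]), 'joint_velocities': array([-0.05347691, -0.00120132, -0.09975728, -0.01478342, -0.01576215,
       -0.06910337]), 'tau': array([-1.95962850e-03, -7.65047479e+01, -4.35292053e+01,  6.52161241e-02,
        3.97472468e-02,  7.43622422e-06]), 'ee_pos': array([261.30928747, 649.02675914, 213.34385389]), 'tcp_rot': array([[-9.27628603e-01,  3.73503688e-01, -4.12100600e-04],
       [ 3.73503913e-01,  9.27628164e-01, -9.03508203e-04],
       [ 4.48124766e-05, -9.92041239e-04, -9.99999507e-01]]), 'force': array([ 0.41329393,  0.26470791, -0.64778634]), 'ft_torque': array([-0.00753384, -0.00602359,  0.0157125 ]), 'finger_force': 0.0, 'width': 91.21690846734163} 18.8
```

View pics/top0.png

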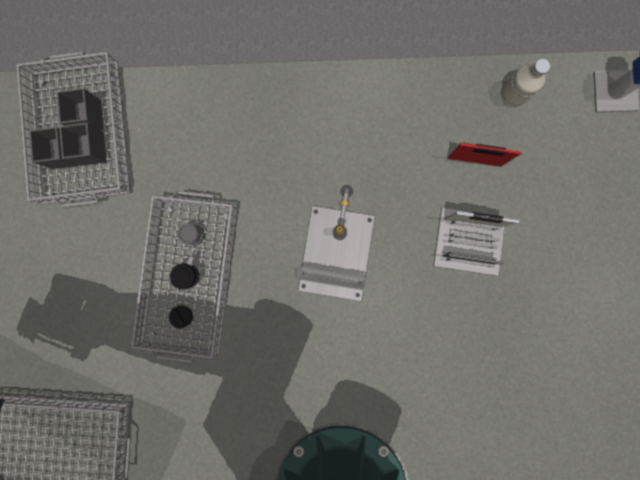

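View pics/scene0.png

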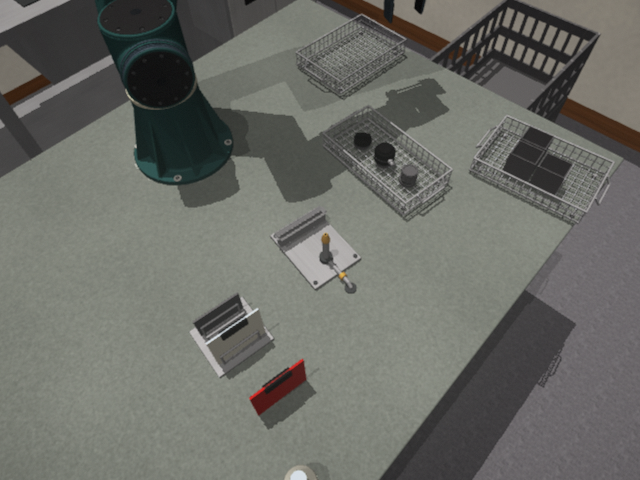

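The top view shows the stand with its slot at (335,272) and nozzle at (340,230). The rack is at (470,240), with the white shield in its far slot at (487,217) and the red decoy at (485,153). The basket is at (187,275): adapter at (190,232), valve at (184,276) and plug at (181,317). The scene view agrees, with the valve nipple at (391,161).

```bash
cat > m.py <<'E'
from h import *
import sys
tag=sys.argv[1] if len(sys.argv)>1 else "0"
C={n:dict(np.load(f"{n}{tag}.npz")) for n in("top","scene")}
W={n:cloud(c) for n,c in C.items()}
def box(n,u0,u1,v0,v1):
    return W[n][v0:v1,u0:u1].reshape(-1,3),C[n]["img"][v0:v1,u0:u1].reshape(-1,3).astype(int)
def fit(p):
    (cx,cy),(w,h),a=cv2.minAreaRect(p[:,:2].astype(np.float32));return np.round([cx,cy,w,h,a],1),len(p)
E
cat > a.py <<'E'
from m import *
for n,b in(("top",(430,525,200,280)),("scene",(185,280,290,375))):
    p,c=box(n,*b);g=c.sum(1)
    for name,k in(("all>100",p[:,2]>100),("top>122",p[:,2]>122),("blackgrip",(p[:,2]>95)&(g<150)),("pane",(p[:,2]>60)&(p[:,2]<90)),("base",(p[:,2]>4)&(p[:,2]<12))):
        q=p[k]
        if len(q)>3: print(n,name,fit(q),q.mean(0).round(1),q.min(0).round(1),q.max(0).round(1))
for n,b in(("top",(290,385,180,305)),("scene",(265,365,205,290))):
    p,c=box(n,*b)
    for name,k in(("table",abs(p[:,2])<4),("base",abs(p[:,2]-10)<4),("wall",(p[:,2]>35)&(p[:,2]<56)),("tip",p[:,2]>105)):
        q=p[k]
        if len(q)>3: print(n,name,fit(q),q.mean(0).round(1),q.min(0).round(1),q.max(0).round(1))
for n,b in(("top",(130,242,190,360)),("scene",(320,455,100,220))):
    p,c=box(n,*b);g=c.sum(1)
    print(n,'rim',fit(p[(p[:,2]>57)&(p[:,2]<68)]))
for n,b in(("top",(165,205,255,295)),("scene",(372,400,138,172)),("top",(165,205,300,330)),("top",(175,208,220,245))):
    p,c=box(n,*b);g=c.sum(1)
    for lo,hi in((64,95),(54,64),(40,54)):
        q=p[(p[:,2]>lo)&(p[:,2]<hi)&((g<130)|(b[0]==175))]
        if len(q)>3:print(n,b,lo,fit(q),q.mean(0).round(1),q[:,2].max().round(1))
E
python3 a.py; python3 - <<'E'
import cv2
a=cv2.imread('pics/top0.png');b=cv2.imread('pics/scene0.png')
f=lambda i,u,v,s,k:cv2.resize(i[v:v+s,u:u+s],(400,k))
cv2.imwrite('pics/c.png',cv2.vconcat([cv2.hconcat([f(a,150,245,60,300),f(a,290,195,110,300)]),cv2.hconcat([f(b,355,125,60,300),f(a,425,190,105,300)])]))
E
```

```text
top all>100 (array([ 572.5, -293.9,  119.6,   12.7,   79.8]), 386) [ 571.9 -291.8  124.1] [ 560.3 -352.9  101.4] [ 584.3 -234.7  132.9]
top top>122 (array([ 572.5, -293.8,  119.4,   12.7,   79.8]), 299) [ 572.3 -293.1  127.5] [ 561.8 -352.9  122. ] [ 584.1 -235.2  132.9]
top blackgrip (array([ 572.7, -292.4,   56.4,   12.7,   79.6]), 105) [ 570.9 -293.3  126.7] [ 562.8 -319.6  117.8] [ 581.3 -263.8  132. ]
top pane (array([ 531.6, -284.8,  119.4,   83.7,   78.7]), 278) [ 525.1 -283.8   76.2] [ 483.9 -351.4   60.4] [ 584.1 -227.7   89.8]
top base (array([ 535.4, -307.7,  202.3,  168.1,   88. ]), 2432) [ 526.7 -285.6    8. ] [ 449.7 -407.4    4. ] [ 619.9 -203.9   12. ]
scene all>100 (array([ 621.3, -314.5,  114.7,  139.2,   63.4]), 555) [ 578.6 -293.5  120. ] [ 564.3 -351.4  100.2] [ 709.  -233.1  132.1]
scene top>122 (array([ 575.6, -292.1,  119.1,   13.8,   80.7]), 299) [ 576.8 -292.3  126.6] [ 564.3 -351.4  122.1] [ 587.7 -233.4  132.1]
scene blackgrip (array([ 635.8, -281.1,  138.6,   54.5,   10.8]), 169) [ 581.7 -292.1  120. ] [ 569.2 -320.2  107.5] [ 709.  -263.1  132.1]
scene p
[... 1750 characters left out ...]
 , 323.4,  44.4,  48.9,  88.2]), 160) [472.8 323.5  68.3] 76.1
scene (372, 400, 138, 172) 54 (array([4.733e+02, 3.253e+02, 5.230e+01, 5.590e+01, 4.000e-01]), 113) [478.8 319.8  60.7] 64.0
scene (372, 400, 138, 172) 40 (array([485.7, 313.5,  54.4,  27.3,  46.6]), 53) [481.7 306.7  47.1] 53.7
top (165, 205, 300, 330) 54 (array([381.4, 339. ,  37.2,   9.2,  29.3]), 31) [380.7 338.4  55.5] 58.1
top (165, 205, 300, 330) 40 (array([382.8, 335.8,  39.8,  19.3,  33.8]), 92) [380.9 337.9  49.8] 54.0
top (175, 208, 220, 245) 54 (array([558.5, 315.5,  45.4,  40.8,  88.6]), 339) [558.4 315.1  58.3] 63.9
top (175, 208, 220, 245) 40 (array([557. , 307.5,  29.8,  42.1,  85.9]), 46) [553.8 301.2  47.4] 53.7
```

View pics/c.png

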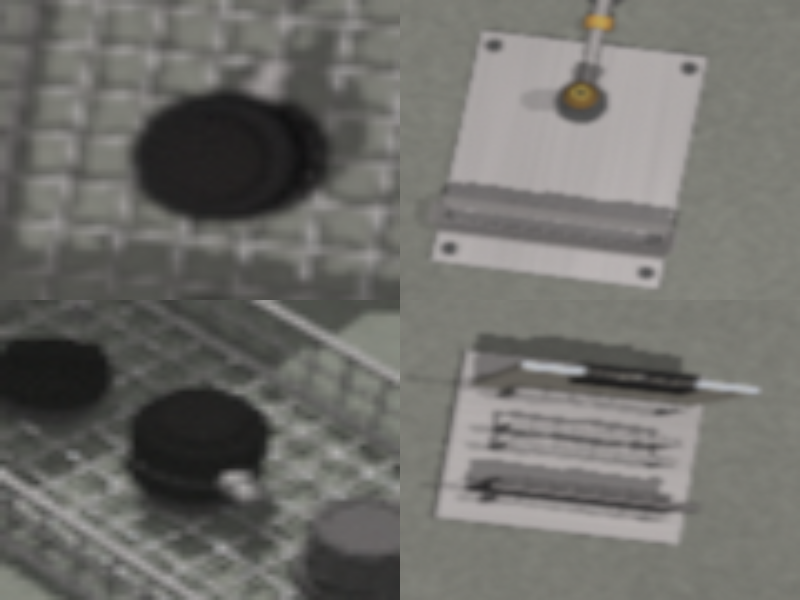

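```bash
cat > b.py <<'E'
from m import *
def pca(q):
    m=q[:,:2].mean(0);u,s,v=np.linalg.svd(q[:,:2]-m,full_matrices=False);d=v[0]*np.sign(v[0][1]);return m.round(1),np.degrees(np.arctan2(-d[0],d[1])).round(2)
for n,b,sb in(("top",(290,385,180,305),(430,525,200,280)),("scene",(265,365,205,290),(185,280,290,375))):
    p,c=box(n,*b)
    R=cv2.Rodrigues(C[n]["rvec"].astype(float))[0];cam=-R.T@C[n]["tvec"].ravel()
    # bright base: ray cast to z=10
    K=C[n]["K"];m=np.zeros((480,640),np.uint8);g=C[n]["img"].astype(int)
    mm=(g.min(2)>140)&(np.ptp(g,axis=2)<20); m[b[2]:b[3],b[0]:b[1]]=mm[b[2]:b[3],b[0]:b[1]]
    m=cv2.morphologyEx(m,cv2.MORPH_OPEN,np.ones((3,3),np.uint8))
    cs=np.argwhere(m)[:,::-1]
    ray=np.c_[(cs-K[:2,2])/[K[0,0],K[1,1]],np.ones(len(cs))]@R
    q=cam+ray*((10-cam[2])/ray[:,2:3])
    print(n,'base',fit(q),cv2.boxPoints(cv2.minAreaRect(q[:,:2].astype(np.float32))).round(0).tolist())
    s,_=box(n,*sb)
    print('shield',pca(s[(s[:,2]>122)&(s[:,0]<600)]))
    for a in(-6.,-7.5,-9):
        a=np.radians(a);X=np.array([np.cos(a),np.sin(a)]);Y=np.array([-X[1],X[0]])
        tip=np.array([556.3,-8.6] if n=="top" else [560.9,-7.3])
        w=p[(p[:,2]>28)&(p[:,2]<56)];d=(w[:,:2]-tip);dx=d@X;dy=d@Y;k=(dx<-60)&(dx>-140)
        h,e=np.histogram(dx[k],bins=np.arange(-130,-70,3));print(np.degrees(a),'x',dict(zip(e.astype(int).tolist(),h.tolist())),'y',np.percentile(dy[k],[1,99]).round(1))
        k&=(w[:,2]>45);print(' upper',[ (int(lo),dx[k&(dy>lo)&(dy<lo+30)].min().round(1),dx[k&(dy>lo)&(dy<lo+30)].max().round(1)) for lo in(-60,-30,0,30)])
E
python3 b.py
python3 - <<'E'
from m import *
# valve nipple: light pixels near valve
for n,b in(("top",(170,215,245,295)),("scene",(372,402,140,175))):
    p,c=box(n,*b);k=(p[:,2]>36)&(p[:,2]<58)&(c.min(1)>120)
    q=p[k];print(n,k.sum(),q.mean(0).round(1),q.min(0).round(1),q.max(0).round(1))
E
```

```text
top base (array([5.125e+02, 2.000e-01, 1.381e+02, 1.885e+02, 7.990e+01]), 3809) [[408.0, -51.0], [593.0, -84.0], [617.0, 52.0], [432.0, 85.0]]
shield (array([ 572.3, -293.1]), np.float64(-9.72))
-6.000000000000001 x {-130: 0, -127: 0, -124: 0, -121: 3, -118: 24, -115: 52, -112: 83, -109: 93, -106: 66, -103: 35, -100: 23, -97: 48, -94: 73, -91: 90, -88: 69, -85: 38, -82: 11, -79: 0, -76: 0} y [-62.   78.8]
 upper [(-60, np.float64(-118.7), np.float64(-88.1)), (-30, np.float64(-116.8), np.float64(-85.3)), (0, np.float64(-113.9), np.float64(-83.3)), (30, np.float64(-111.9), np.float64(-81.3))]
-7.499999999999999 x {-130: 0, -127: 0, -124: 0, -121: 0, -118: 17, -115: 56, -112: 92, -109: 100, -106: 67, -103: 28, -100: 15, -97: 47, -94: 84, -91: 92, -88: 77, -85: 32, -82: 1, -79: 0, -76: 0} y [-64.7  76.4]
 upper [(-60, np.float64(-117.3), np.float64(-86.3)), (-30, np.float64(-115.3), np.float64(-85.2)), (0, np.float64(-114.1), np.float64(-83.9)), (30, np.float64(-112.8), np.float64(-82.6))]
-9.0 x {-130: 0, -127: 0, -124: 0, -121: 0, -118: 6, -115: 70, -112: 95, -109: 98, -106: 76, -103: 
[... 1095 characters left out ...]
 np.float64(-118.5), np.float64(-86.5)), (-30, np.float64(-118.7), np.float64(-85.6)), (0, np.float64(-115.7), np.float64(-84.6)), (30, np.float64(-114.4), np.float64(-83.1))]
-9.0 x {-130: 0, -127: 0, -124: 0, -121: 1, -118: 19, -115: 64, -112: 101, -109: 129, -106: 95, -103: 12, -100: 14, -97: 38, -94: 87, -91: 48, -88: 41, -85: 2, -82: 0, -79: 0, -76: 0} y [-66.2  72.7]
 upper [(-60, np.float64(-117.2), np.float64(-85.4)), (-30, np.float64(-118.0), np.float64(-85.2)), (0, np.float64(-116.3), np.float64(-85.3)), (30, np.float64(-114.6), np.float64(-84.6))]
top 25 [501.8 311.4  51.3] [495.9 307.5  47. ] [508.7 315.6  56.9]
scene 13 [503.9 314.8  51. ] [498.5 309.3  46.8] [510.  322.2  53.9]
```

Emit:
drive_tool(commands=[{"slide": [0.156, -0.471, 0], "rot": [0, 0, -0.545]}, {"slide": [0.156, -0.471, 0], "rot": [0, 0, -0.545]}, {"slide": [0.156, -0.471, 0], "rot": [0, 0, -0.545]}, {"slide": [0.156, -0.471, 0], "rot": [0, 0, -0.545]}, {"slide": [0.156, -0.471, 0], "rot": [0, 0, -0.545]}], fingers=0)

```text
clock: 0.52
ee_pos: [323.8, 459.0, 213.6]
tcp_rot: [[-0.791, 0.611, -0.0], [0.611, 0.791, -0.0], [-0.0, -0.0, -1.0]]
force: [0.3, -0.2, 1.2]
width: 91.2
finger_force: 0.0
```

Emit:
drive_tool(commands=[{"slide": [0.156, -0.471, 0], "rot": [0, 0, -0.545]}, {"slide": [0.156, -0.471, 0], "rot": [0, 0, -0.545]}, {"slide": [0.156, -0.471, 0], "rot": [0, 0, -0.545]}, {"slide": [0.156, -0.471, 0], "rot": [0, 0, -0.545]}, {"slide": [0.156, -0.471, 0], "rot": [0, 0, -0.545]}])

```text
clock: 0.93
ee_pos: [386.2, 270.7, 213.9]
tcp_rot: [[-0.598, 0.802, -0.0], [0.802, 0.598, -0.0], [-0.0, -0.0, -1.0]]
force: [0.5, 1.1, -0.1]
width: 91.0
finger_force: 0.0
```

Emit:
drive_tool(commands=[{"slide": [0.156, -0.471, 0], "rot": [0, 0, -0.545]}, {"slide": [0.156, -0.471, 0], "rot": [0, 0, -0.545]}, {"slide": [0.156, -0.471, 0], "rot": [0, 0, -0.545]}, {"slide": [0.156, -0.471, 0], "rot": [0, 0, -0.545]}, {"slide": [0.156, -0.471, 0], "rot": [0, 0, -0.545]}])

```text
clock: 1.35
ee_pos: [448.7, 82.2, 214.0]
tcp_rot: [[-0.36, 0.933, 0.0], [0.933, 0.36, 0.0], [-0.0, 0.0, -1.0]]
force: [1.0, 0.5, 0.3]
width: 91.0
finger_force: 0.0
```

Emit:
drive_tool(commands=[{"slide": [0.156, -0.471, 0], "rot": [0, 0, -0.545]}, {"slide": [0.156, -0.471, 0], "rot": [0, 0, -0.545]}, {"slide": [0.156, -0.471, 0], "rot": [0, 0, -0.545]}, {"slide": [0.156, -0.471, 0], "rot": [0, 0, -0.545]}, {"slide": [0.156, -0.471, 0], "rot": [0, 0, -0.545]}])

```text
clock: 1.77
ee_pos: [511.1, -106.4, 213.8]
tcp_rot: [[-0.095, 0.995, -0.0], [0.995, 0.095, 0.0], [0.0, -0.0, -1.0]]
force: [0.5, 0.2, -0.5]
width: 91.5
finger_force: 0.0
```

Emit:
drive_tool(commands=[{"slide": [0.156, -0.471, 0], "rot": [0, 0, -0.545]}, {"slide": [0.156, -0.471, 0], "rot": [0, 0, -0.545]}, {"slide": [0.156, -0.471, 0], "rot": [0, 0, -0.545]}, {"slide": [0.156, -0.471, 0], "rot": [0, 0, -0.545]}, {"slide": [0.156, -0.471, 0], "rot": [0, 0, -0.545]}])

```text
clock: 2.18
ee_pos: [573.5, -294.7, 213.6]
tcp_rot: [[0.177, 0.984, -0.0], [0.984, -0.177, 0.0], [0.0, -0.0, -1.0]]
force: [0.6, -0.3, -0.1]
width: 91.2
finger_force: 0.0
```

Emit:
drive_tool(commands=[{"slide": [0.005, 0.02, -0.3], "rot": [0, 0, 0]}, {"slide": [0, 0, -0.3], "rot": [0, 0, 0]}, {"slide": [0, 0, -0.3], "rot": [0, 0, 0]}, {"slide": [0, 0, -0.3], "rot": [0, 0, 0]}, {"slide": [0, 0, -0.2575], "rot": [0, 0, 0]}])

```text
clock: 2.6
ee_pos: [573.2, -290.8, 95.4]
tcp_rot: [[0.174, 0.985, -0.001], [0.985, -0.174, 0.001], [0.0, -0.001, -1.0]]
force: [-0.1, 0.8, 0.2]
width: 91.4
finger_force: 0.0
```

Emit:
drive_tool(commands=[{"slide": [0, 0, 0], "rot": [0, 0, 0]}, {"slide": [0, 0, 0], "rot": [0, 0, 0]}, {"slide": [0, 0, 0], "rot": [0, 0, 0]}, {"slide": [0, 0, 0], "rot": [0, 0, 0]}, {"slide": [0, 0, 0], "rot": [0, 0, 0]}], fingers=1)

```text
clock: 3.02
ee_pos: [574.6, -291.4, 98.8]
tcp_rot: [[0.174, 0.985, 0.002], [0.985, -0.174, -0.001], [-0.001, 0.002, -1.0]]
force: [0.4, -0.5, -0.4]
width: 60.8
finger_force: 0.0
```

Emit:
drive_tool(commands=[{"slide": [0, 0, 0], "rot": [0, 0, 0]}, {"slide": [0, 0, 0], "rot": [0, 0, 0]}, {"slide": [0, 0, 0], "rot": [0, 0, 0]}, {"slide": [0, 0, 0], "rot": [0, 0, 0]}, {"slide": [0, 0, 0], "rot": [0, 0, 0]}])

```text
clock: 3.43
ee_pos: [573.9, -291.1, 97.4]
tcp_rot: [[0.174, 0.985, 0.0], [0.985, -0.174, -0.0], [0.0, 0.0, -1.0]]
force: [-0.5, -0.3, 0.6]
width: 27.5
finger_force: 0.0
```

Emit:
drive_tool(commands=[{"slide": [0, 0, 0], "rot": [0, 0, 0]}, {"slide": [0, 0, 0], "rot": [0, 0, 0]}, {"slide": [0, 0, 0], "rot": [0, 0, 0]}, {"slide": [0, 0, 0], "rot": [0, 0, 0]}, {"slide": [0, 0, 0], "rot": [0, 0, 0]}])

```text
clock: 3.85
ee_pos: [573.8, -291.0, 97.3]
tcp_rot: [[0.174, 0.985, -0.0], [0.985, -0.174, 0.0], [0.0, -0.0, -1.0]]
force: [-1.2, 1.3, 0.7]
width: 11.8
finger_force: 30.0
```

Emit:
drive_tool(commands=[{"slide": [0, 0, 0], "rot": [0, 0, 0]}, {"slide": [0, 0, 0], "rot": [0, 0, 0]}, {"slide": [0, 0, 0], "rot": [0, 0, 0]}, {"slide": [0, 0, 0], "rot": [0, 0, 0]}, {"slide": [0, 0, 0], "rot": [0, 0, 0]}])

```text
clock: 4.27
ee_pos: [573.8, -291.1, 97.3]
tcp_rot: [[0.174, 0.985, -0.0], [0.985, -0.174, 0.0], [-0.0, -0.0, -1.0]]
force: [-1.2, 0.4, 0.6]
width: 11.7
finger_force: 30.0
```

Emit:
drive_tool(commands=[{"slide": [0, 0, 0.125], "rot": [0, 0, 0]}, {"slide": [0, 0, 0.25], "rot": [0, 0, 0]}, {"slide": [0, 0, 0.25], "rot": [0, 0, 0]}, {"slide": [0, 0, 0.25], "rot": [0, 0, 0]}, {"slide": [0, 0, 0.25], "rot": [0, 0, 0]}])

```text
clock: 4.68
ee_pos: [573.8, -291.0, 188.9]
tcp_rot: [[0.174, 0.985, 0.0], [0.985, -0.174, -0.0], [-0.0, 0.0, -1.0]]
force: [1.7, -0.0, -1.4]
width: 12.0
finger_force: 30.0
```

Emit:
drive_tool(commands=[{"slide": [-0.142, 0.379, 0], "rot": [0, 0, 0]}, {"slide": [-0.142, 0.379, 0], "rot": [0, 0, 0]}, {"slide": [-0.142, 0.379, 0], "rot": [0, 0, 0]}, {"slide": [-0.142, 0.379, 0], "rot": [0, 0, 0]}, {"slide": [-0.142, 0.379, 0], "rot": [0, 0, 0]}])

```text
clock: 5.1
ee_pos: [516.4, -138.2, 188.0]
tcp_rot: [[0.174, 0.985, 0.001], [0.985, -0.174, -0.0], [0.0, 0.001, -1.0]]
force: [0.3, -0.1, -0.8]
width: 11.9
finger_force: 30.0
```

Emit:
drive_tool(commands=[{"slide": [-0.142, 0.379, 0], "rot": [0, 0, 0]}, {"slide": [-0.142, 0.379, 0], "rot": [0, 0, 0]}, {"slide": [-0.142, 0.379, 0], "rot": [0, 0, 0]}, {"slide": [-0.142, 0.379, 0], "rot": [0, 0, 0]}, {"slide": [-0.142, 0.379, 0], "rot": [0, 0, 0]}])

```text
clock: 5.52
ee_pos: [459.6, 13.4, 188.0]
tcp_rot: [[0.174, 0.985, 0.001], [0.985, -0.174, 0.0], [0.0, 0.001, -1.0]]
force: [1.5, 0.6, -1.4]
width: 11.9
finger_force: 30.0
```

Emit:
drive_tool(commands=[{"slide": [0, 0, 0], "rot": [0, 0, 0]}, {"slide": [0, 0, 0], "rot": [0, 0, 0]}, {"slide": [0, 0, 0], "rot": [0, 0, 0]}, {"slide": [0, 0, 0], "rot": [0, 0, 0]}, {"slide": [0, 0, 0], "rot": [0, 0, 0]}])

```text
clock: 5.93
ee_pos: [460.7, 11.4, 187.5]
tcp_rot: [[0.175, 0.985, 0.0], [0.985, -0.175, -0.0], [-0.0, 0.0, -1.0]]
force: [-0.2, 0.2, -2.0]
width: 11.9
finger_force: 30.0
```

```bash
python3 - <<'E'
from h import *
for n in("scene","top"):
    c=bot.camera(n);cv2.imwrite(f"pics/{n}1.png",c["img"][...,::-1]);np.savez(f"{n}1.npz",**c)
s=bot.state();print(s["ee_pos"],s["force"],s["ft_torque"],s["joint_pos"])
a=[cv2.imread(f'pics/{n}1.png') for n in("scene","top")]
cv2.imwrite('pics/d.png',cv2.hconcat([cv2.resize(a[0][170:320,220:370],(400,400)),cv2.resize(a[1][180:330,260:410],(400,400))]))
E
```

```text
[460.49117338  11.50720423 187.32762576] [-0.29836717  0.59745571 -1.35087329] [-0.04323322  0.04541232  0.03252607] [-1.46693206e+00  1.77964059e+00  1.27262289e+02 -2.19411997e-03
  5.09628771e+01  8.59616827e+00]
```

View pics/d.png

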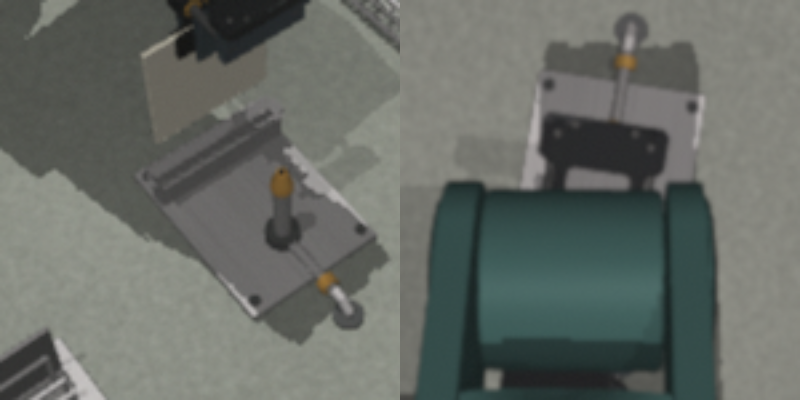

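The left panel (scene) shows the held shield hovering level above the slot, its lower edge running from about (155,140) to (250,95) in the crop. The right panel (top) is blocked by the arm.

```bash
cat > e.py <<'E'
from m import *
a=np.radians(-10.1);X=np.array([np.cos(a),np.sin(a)]);Y=np.array([-X[1],X[0]])
p,c=box("scene",265,330,170,250);g=c.min(1)
p1,c1=box("scene",260,335,160,260)
o=np.array([460.5,11.5])
d=p1[:,:2]-o;dx=d@X;dy=d@Y;z=p1[:,2]
k=(abs(dx)<30)&(abs(dy)<70)&(z>85)&(z<165)&(c1.min(1)>90)
A=np.c_[np.ones(k.sum()),dy[k],z[k]-130];r=cv2.solve(A,dx[k][:,None],flags=cv2.DECOMP_SVD)[1].ravel()
print('face dx0, dyslope, zslope',r.round(3),k.sum(),'dy',np.percentile(dy[k],[.5,99.5]).round(1),'zmin',z[k].min().round(1),'res',np.std(dx[k]-A@r).round(2))
D=W["scene"].reshape(-1,3);d=D[:,:2]-o;dx=d@X;dy=d@Y;z=D[:,2]
for lo,hi in((44,60),(47,60),(30,44)):
    k=(abs(dx)<30)&(z>lo)&(z<hi)&(abs(dy)<80)
    h,e=np.histogram(dx[k],bins=np.arange(-26,27,2));print(lo,dict(zip(e.tolist(),h.tolist())),np.percentile(dx[k],[1,99]).round(1),'dy',np.percentile(dy[k],[1,99]).round(1))
k=(z>80)&(z<114)&(abs(dx-100)<20)&(abs(dy)<25);print('nozzle',dx[k].min(),dx[k].max(),dy[k].min(),dy[k].max())
E
python3 e.py 1; python3 e.py 0 | tail -4
```

```text
face dx0, dyslope, zslope [3.65 0.   0.  ] 643 dy [-60.3  59.1] zmin 96.3 res 1.04
44 {-26: 0, -24: 0, -22: 0, -20: 0, -18: 0, -16: 7, -14: 20, -12: 42, -10: 36, -8: 25, -6: 9, -4: 9, -2: 4, 0: 4, 2: 1, 4: 2, 6: 3, 8: 5, 10: 11, 12: 23, 14: 42, 16: 5, 18: 0, 20: 0, 22: 0, 24: 0} [-14.7  16.4] dy [-70.5  71.5]
47 {-26: 0, -24: 0, -22: 0, -20: 0, -18: 0, -16: 0, -14: 10, -12: 27, -10: 17, -8: 7, -6: 2, -4: 2, -2: 2, 0: 2, 2: 0, 4: 0, 6: 1, 8: 0, 10: 1, 12: 12, 14: 29, 16: 5, 18: 0, 20: 0, 22: 0, 24: 0} [-13.2  16.4] dy [-70.5  70.4]
30 {-26: 0, -24: 0, -22: 0, -20: 0, -18: 0, -16: 0, -14: 6, -12: 11, -10: 27, -8: 30, -6: 79, -4: 65, -2: 3, 0: 6, 2: 5, 4: 15, 6: 21, 8: 47, 10: 15, 12: 1, 14: 0, 16: 0, 18: 0, 20: 0, 22: 0, 24: 0} [-12.4  11. ] dy [-66.2  70.1]
nozzle 94.1018722372139 111.16443324808895 -9.503889157649667 9.676400062991428Traceback (most recent call last):
  File "e.py", line 8, in <module>
    A=np.c_[np.ones(k.sum()),dy[k],z[k]-130];r=cv2.solve(A,dx[k][:,None],flags=cv2.DECOMP_SVD)[1].ravel()
                                               ~~~~~~~~~^^^^^^^^^^^^^^^^^^^^^^^^^^^^^^^^^^^^^^
cv2.error: OpenCV(4.12.0) /io/opencv/modules/core/src/lapack.cpp:1194: error: (-5:Bad argument) The function can not solve under-determined linear systems in function 'solve'
```

Emit:
drive_tool(commands=[{"slide": [0.002, 0.012, -0.2], "rot": [0, 0, 0]}, {"slide": [0, 0, -0.15], "rot": [0, 0, 0]}, {"slide": [0, 0, -0.1], "rot": [0, 0, 0]}, {"slide": [0, 0, -0.1], "rot": [0, 0, 0]}, {"slide": [0, 0, 0], "rot": [0, 0, 0]}])

```text
clock: 6.45
ee_pos: [459.8, 12.9, 142.0]
tcp_rot: [[0.174, 0.985, -0.002], [0.985, -0.174, 0.0], [-0.0, -0.002, -1.0]]
force: [-0.7, -0.6, -1.9]
width: 11.9
finger_force: 30.0
```

Emit:
drive_tool(commands=[{"slide": [0, 0, -0.03], "rot": [0, 0, 0]}, {"slide": [0, 0, -0.03], "rot": [0, 0, 0]}, {"slide": [0, 0, -0.03], "rot": [0, 0, 0]}, {"slide": [0, 0, -0.03], "rot": [0, 0, 0]}, {"slide": [0, 0, -0.02], "rot": [0, 0, 0]}])

```text
clock: 6.87
ee_pos: [460.5, 13.1, 132.1]
tcp_rot: [[0.174, 0.985, 0.0], [0.985, -0.174, -0.0], [0.0, 0.0, -1.0]]
force: [-0.1, 0.1, -1.7]
width: 12.0
finger_force: 30.0
```

Emit:
drive_tool(commands=[{"slide": [0, 0, -0.03], "rot": [0, 0, 0]}, {"slide": [0, 0, -0.03], "rot": [0, 0, 0]}, {"slide": [0, 0, -0.03], "rot": [0, 0, 0]}, {"slide": [0, 0, -0.03], "rot": [0, 0, 0]}, {"slide": [0, 0, 0], "rot": [0, 0, 0]}])

```text
clock: 7.28
ee_pos: [460.2, 13.1, 122.0]
tcp_rot: [[0.174, 0.985, -0.001], [0.985, -0.174, 0.0], [-0.0, -0.001, -1.0]]
force: [0.1, -0.4, -1.6]
width: 11.9
finger_force: 30.0
```

Emit:
drive_tool(commands=[{"slide": [0, 0, -0.02], "rot": [0, 0, 0]}, {"slide": [0, 0, -0.02], "rot": [0, 0, 0]}, {"slide": [0, 0, -0.02], "rot": [0, 0, 0]}, {"slide": [0, 0, -0.02], "rot": [0, 0, 0]}, {"slide": [0, 0, 0], "rot": [0, 0, 0]}])

```text
clock: 7.7
ee_pos: [460.3, 13.1, 115.8]
tcp_rot: [[0.174, 0.985, -0.0], [0.985, -0.174, 0.0], [-0.0, -0.0, -1.0]]
force: [0.3, -0.3, -0.9]
width: 12.2
finger_force: 30.0
```

Emit:
drive_tool(commands=[{"slide": [0, 0, -0.045], "rot": [0, 0, 0]}, {"slide": [0, 0, -0.045], "rot": [0, 0, 0]}, {"slide": [0, 0, -0.045], "rot": [0, 0, 0]}, {"slide": [0, 0, -0.045], "rot": [0, 0, 0]}, {"slide": [0, 0, 0], "rot": [0, 0, 0]}])

```text
clock: 8.12
ee_pos: [460.0, 13.1, 100.9]
tcp_rot: [[0.174, 0.985, -0.001], [0.985, -0.174, 0.0], [-0.0, -0.001, -1.0]]
force: [-0.8, -0.5, -0.6]
width: 11.5
finger_force: 30.0
```

Emit:
drive_tool(commands=[{"slide": [0, 0, -0.006], "rot": [0, 0, 0]}, {"slide": [0, 0, -0.006], "rot": [0, 0, 0]}, {"slide": [0, 0, -0.006], "rot": [0, 0, 0]}, {"slide": [0, 0, 0], "rot": [0, 0, 0]}, {"slide": [0, 0, 0], "rot": [0, 0, 0]}])

```text
clock: 8.53
ee_pos: [460.5, 13.1, 100.4]
tcp_rot: [[0.174, 0.985, 0.0], [0.985, -0.174, 0.0], [0.0, 0.0, -1.0]]
force: [0.4, 0.5, -1.9]
width: 12.3
finger_force: 30.0
```

Emit:
drive_tool(commands=[{"slide": [0, 0, -0.008], "rot": [0, 0, 0]}, {"slide": [0, 0, -0.008], "rot": [0, 0, 0]}, {"slide": [0, 0, 0], "rot": [0, 0, 0]}, {"slide": [0, 0, 0], "rot": [0, 0, 0]}, {"slide": [0, 0, 0], "rot": [0, 0, 0]}])

```text
clock: 8.95
ee_pos: [460.8, 13.1, 99.3]
tcp_rot: [[0.174, 0.985, 0.001], [0.985, -0.174, -0.0], [0.0, 0.001, -1.0]]
force: [0.5, -0.6, 3.9]
width: 11.8
finger_force: 30.0
```

Emit:
drive_tool(commands=[{"slide": [0, 0, -0.006], "rot": [0, 0, 0]}, {"slide": [0, 0, 0], "rot": [0, 0, 0]}, {"slide": [0, 0, 0], "rot": [0, 0, 0]}, {"slide": [0, 0, 0], "rot": [0, 0, 0]}, {"slide": [0, 0, 0], "rot": [0, 0, 0]}])

```text
clock: 9.37
ee_pos: [461.1, 13.0, 99.2]
tcp_rot: [[0.174, 0.985, 0.001], [0.985, -0.174, -0.0], [0.0, 0.001, -1.0]]
force: [-1.8, -1.1, 14.7]
width: 11.4
finger_force: 30.0
```

Emit:
drive_tool(commands=[{"slide": [0, 0, 0], "rot": [0, 0, 0]}, {"slide": [0, 0, 0], "rot": [0, 0, 0]}, {"slide": [0, 0, 0], "rot": [0, 0, 0]}, {"slide": [0, 0, 0], "rot": [0, 0, 0]}, {"slide": [0, 0, 0], "rot": [0, 0, 0]}], fingers=0)

```text
clock: 9.78
ee_pos: [460.3, 13.1, 98.4]
tcp_rot: [[0.174, 0.985, -0.0], [0.985, -0.174, 0.0], [-0.0, -0.0, -1.0]]
force: [-0.5, -0.6, 0.6]
width: 42.6
finger_force: 0.0
```

Emit:
drive_tool(commands=[{"slide": [0, 0, 0.1], "rot": [0, 0, 0]}, {"slide": [0, 0, 0.25], "rot": [0, 0, 0]}, {"slide": [0, 0, 0.4], "rot": [0, 0, 0]}, {"slide": [0, 0, 0.4], "rot": [0, 0, 0]}, {"slide": [0, 0, 0.3], "rot": [0, 0, 0]}])

```text
clock: 10.2
ee_pos: [460.7, 13.1, 217.4]
tcp_rot: [[0.174, 0.985, 0.002], [0.985, -0.174, -0.0], [0.0, 0.001, -1.0]]
force: [0.7, -0.6, 0.4]
width: 75.1
finger_force: 0.0
```

Emit:
drive_tool(commands=[{"slide": [0.0085, 0.2587, 0], "rot": [0, 0, 0.954]}, {"slide": [0.0085, 0.2587, 0], "rot": [0, 0, 0.954]}, {"slide": [0.0085, 0.2587, 0], "rot": [0, 0, 0.954]}, {"slide": [0.0085, 0.2587, 0], "rot": [0, 0, 0.954]}, {"slide": [0.0085, 0.2587, 0], "rot": [0, 0, 0.954]}])

```text
clock: 10.62
ee_pos: [463.7, 117.5, 215.2]
tcp_rot: [[-0.302, 0.953, 0.0], [0.953, 0.302, 0.0], [-0.0, 0.001, -1.0]]
force: [1.0, 0.2, -0.4]
width: 91.2
finger_force: 0.0
```

Emit:
drive_tool(commands=[{"slide": [0.0085, 0.2587, 0], "rot": [0, 0, 0.954]}, {"slide": [0.0085, 0.2587, 0], "rot": [0, 0, 0.954]}, {"slide": [0.0085, 0.2587, 0], "rot": [0, 0, 0.954]}, {"slide": [0.0085, 0.2587, 0], "rot": [0, 0, 0.954]}, {"slide": [0.0085, 0.2587, 0], "rot": [0, 0, 0.954]}])

```text
clock: 11.03
ee_pos: [467.1, 221.1, 215.1]
tcp_rot: [[-0.706, 0.708, 0.0], [0.708, 0.706, 0.0], [-0.0, 0.0, -1.0]]
force: [0.4, -0.7, -0.6]
width: 91.1
finger_force: 0.0
```

Emit:
drive_tool(commands=[{"slide": [0.0085, 0.2587, 0], "rot": [0, 0, 0.954]}, {"slide": [0.0085, 0.2587, 0], "rot": [0, 0, 0.954]}, {"slide": [0.0085, 0.2587, 0], "rot": [0, 0, 0.954]}, {"slide": [0.0085, 0.2587, 0], "rot": [0, 0, 0.954]}, {"slide": [0.0085, 0.2587, 0], "rot": [0, 0, 0.954]}])

```text
clock: 11.45
ee_pos: [470.4, 324.6, 215.1]
tcp_rot: [[-0.952, 0.305, 0.0], [0.305, 0.952, 0.0], [-0.0, 0.0, -1.0]]
force: [1.2, -0.5, -0.3]
width: 91.3
finger_force: 0.0
```

```bash
cat > f.py <<'E'
from h import *
import sys
t=sys.argv[1]
for n in("scene","top"):
    c=bot.camera(n);cv2.imwrite(f"pics/{n}{t}.png",c["img"][...,::-1]);np.savez(f"{n}{t}.npz",**c)
s=bot.state();print(s["ee_pos"],s["force"],s["joint_pos"].round(1))
E
python3 f.py 2; cat > g.py <<'E'
from m import *
a=np.radians(-10.1);X=np.array([np.cos(a),np.sin(a)]);Y=np.array([-X[1],X[0]]);o=np.array([460.5,11.5])
for n in W:
    D=W[n].reshape(-1,3);d=D[:,:2]-o;dx=d@X;dy=d@Y;z=D[:,2];k=(abs(dx)<30)&(abs(dy)<80)&(z>122)&(z<150)
    if k.sum()>5: print(n,k.sum(),'top z',np.percentile(z[k],[5,50,95]).round(1),'dx',np.percentile(dx[k],[2,50,98]).round(1),'dy',np.percentile(dy[k],[1,99]).round(1))
    k=(abs(dx-100)<15)&(abs(dy)<20)&(z>105)&(z<125)
    if k.sum(): print(n,'tip',D[k].mean(0).round(1),D[k].min(0).round(1),D[k].max(0).round(1),k.sum())
E
python3 g.py 2
```

```text
[470.68022184 325.63693294 215.17871635] [ 0.31698035  0.05782881 -0.24716221] [ 32.3  10.2 114.3   0.   55.4 -39.9]
top 274 top z [126.5 129.9 132.6] dx [-6.8 -1.1  4.4] dy [-58.7  55.6]
top tip [556.4  -8.1 111.6] [549.1 -15.6 105. ] [563.4  -1.6 118.9] 46
scene 226 top z [123.4 128.7 132.3] dx [-3.1  3.2  8.6] dy [-57.4  57.5]
scene tip [561.1  -7.9 111.4] [553.4 -13.6 105.8] [566.3  -2.4 116.8] 31
```

View pics/top2.png

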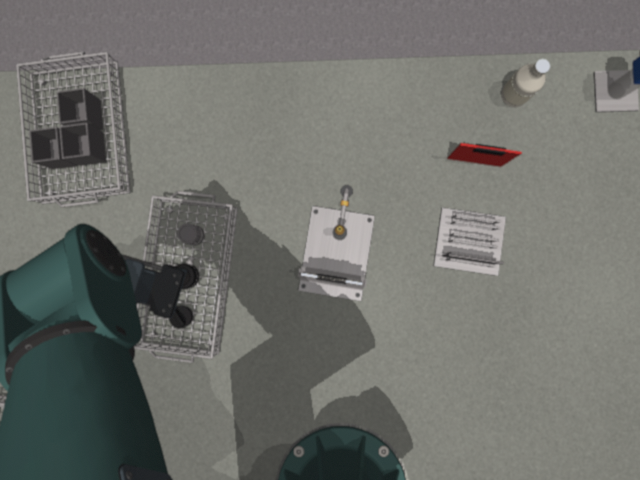

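The top view shows the shield standing in the stand slot at (333,278) and the gripper above the valve at about (184,276).

Emit:
drive_tool(commands=[{"slide": [0.005, -0.025, -0.3], "rot": [0, 0, 0]}, {"slide": [0, 0, -0.4], "rot": [0, 0, 0]}, {"slide": [0, 0, -0.4], "rot": [0, 0, 0]}, {"slide": [0, 0, -0.4], "rot": [0, 0, 0]}, {"slide": [0, 0, -0.2], "rot": [0, 0, 0]}])

```text
clock: 11.97
ee_pos: [469.5, 319.9, 75.7]
tcp_rot: [[-0.95, 0.311, -0.003], [0.311, 0.95, -0.002], [0.002, -0.003, -1.0]]
force: [-0.9, -0.1, -0.4]
width: 91.0
finger_force: 0.0
```

Emit:
drive_tool(commands=[{"slide": [0, 0, -0.2], "rot": [0, 0, 0]}, {"slide": [0, 0, -0.15], "rot": [0, 0, 0]}, {"slide": [0, 0, -0.15], "rot": [0, 0, 0]}, {"slide": [0, 0, -0.1], "rot": [0, 0, 0]}, {"slide": [0, 0, 0], "rot": [0, 0, 0]}])

```text
clock: 12.38
ee_pos: [470.5, 321.0, 29.4]
tcp_rot: [[-0.951, 0.31, -0.001], [0.31, 0.951, -0.001], [0.001, -0.001, -1.0]]
force: [0.0, -0.2, 0.9]
width: 91.2
finger_force: 0.0
```

Emit:
drive_tool(commands=[{"slide": [0, 0, 0], "rot": [0, 0, 0]}, {"slide": [0, 0, 0], "rot": [0, 0, 0]}, {"slide": [0, 0, 0], "rot": [0, 0, 0]}, {"slide": [0, 0, 0], "rot": [0, 0, 0]}, {"slide": [0, 0, 0], "rot": [0, 0, 0]}], fingers=1)

```text
clock: 12.8
ee_pos: [471.5, 321.9, 31.1]
tcp_rot: [[-0.951, 0.309, 0.001], [0.309, 0.951, 0.001], [-0.001, 0.001, -1.0]]
force: [0.9, 2.2, 2.2]
width: 61.2
finger_force: 1.0
```

Emit:
drive_tool(commands=[{"slide": [0, 0, 0], "rot": [0, 0, 0]}, {"slide": [0, 0, 0], "rot": [0, 0, 0]}, {"slide": [0, 0, 0], "rot": [0, 0, 0]}, {"slide": [0, 0, 0], "rot": [0, 0, 0]}, {"slide": [0, 0, 0], "rot": [0, 0, 0]}])

```text
clock: 13.22
ee_pos: [472.4, 322.8, 31.5]
tcp_rot: [[-0.951, 0.309, 0.003], [0.309, 0.951, 0.002], [-0.002, 0.003, -1.0]]
force: [3.6, 6.1, 3.0]
width: 55.3
finger_force: 30.0
```

Emit:
drive_tool(commands=[{"slide": [0.006, 0.015, 0.05], "rot": [0, 0, 0]}, {"slide": [0, 0, 0.1], "rot": [0, 0, 0]}, {"slide": [0, 0, 0.15], "rot": [0, 0, 0]}, {"slide": [0, 0, 0.2], "rot": [0, 0, 0]}, {"slide": [0, 0, 0.25], "rot": [0, 0, 0]}])

```text
clock: 13.63
ee_pos: [470.6, 322.1, 90.9]
tcp_rot: [[-0.951, 0.309, -0.002], [0.309, 0.951, -0.001], [0.001, -0.002, -1.0]]
force: [0.3, -0.0, -1.9]
width: 55.0
finger_force: 30.0
```

Emit:
drive_tool(commands=[{"slide": [0, 0, 0.35], "rot": [0, 0, 0]}, {"slide": [0, 0, 0.35], "rot": [0, 0, 0]}, {"slide": [0, 0, 0.35], "rot": [0, 0, 0]}, {"slide": [0, 0, 0.3], "rot": [0, 0, 0]}, {"slide": [0, 0, 0.2], "rot": [0, 0, 0]}])

```text
clock: 14.05
ee_pos: [471.7, 322.7, 217.8]
tcp_rot: [[-0.951, 0.309, 0.002], [0.309, 0.951, 0.001], [-0.001, 0.001, -1.0]]
force: [1.1, 0.2, -2.2]
width: 55.4
finger_force: 30.0
```

Emit:
drive_tool(commands=[{"slide": [0, 0, 0], "rot": [0, 0, 0]}, {"slide": [0, 0, 0], "rot": [0, 0, 0]}, {"slide": [0, 0, 0], "rot": [0, 0, 0]}, {"slide": [0, 0, 0], "rot": [0, 0, 0]}, {"slide": [0, 0, 0], "rot": [0, 0, 0]}])

```text
clock: 14.47
ee_pos: [470.9, 322.3, 213.2]
tcp_rot: [[-0.951, 0.309, -0.002], [0.309, 0.951, -0.001], [0.001, -0.002, -1.0]]
force: [0.7, 0.2, -2.4]
width: 55.1
finger_force: 30.0
```

```bash
python3 f.py 3; python3 - <<'E'
import cv2
a=cv2.imread('pics/scene3.png')
cv2.imwrite('pics/i.png',cv2.resize(a[20:170,320:480],(800,600),interpolation=cv2.INTER_CUBIC)[:600])
E
```

```text
[471.16718146 322.51585754 213.62497166] [ 0.33098461 -0.36799773 -2.27533519] [ 32.1  10.2 114.4  -0.   55.4 -39.9]
```

View pics/i.png

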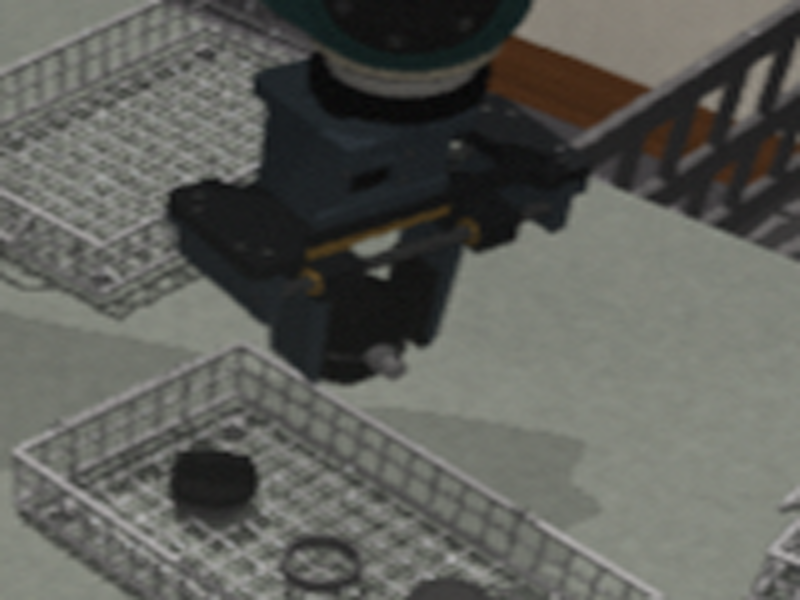

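The valve is held between the fingers at about (375,325) in the crop, upright and with the nipple clear of the fingers at (385,358). The emptied cup is at (320,562), and the plug and adapter haven't moved.

```bash
cat > v.py <<'E'
from m import *
from scipy.optimize import least_squares
T=np.array(eval(sys.argv[2]));yaw=np.radians(float(sys.argv[3]))  # tcp, nipple dir yaw
X=np.array([np.cos(yaw),np.sin(yaw)]);Y=np.array([-X[1],X[0]])
for n in W:
    D=W[n].reshape(-1,3);d=D[:,:2]-T[:2];a=d@X;b=d@Y;z=D[:,2]-T[2]-15;col=C[n]["img"].reshape(-1,3)
    k=(abs(b)<24)&(a>-5)&(a<50)&(z>-40)&(z<35)
    print(n,k.sum())
    for zz in range(-40,36,4):
        q=k&(z>=zz)&(z<zz+4)
        if q.sum(): print(zz,q.sum(),'a',np.percentile(a[q],[5,50,95]).round(1),'b',np.percentile(b[q],[0,50,100]).round(1))
    q=k&(z>-17)&(z<16)&(a<31)&(a>8)&(abs(b)<22)
    if q.sum()>20:
        f=lambda p:np.hypot(a[q]-p[0]-p[1]*z[q],b[q]-p[2])-28
        for fb in(0,):
            r=least_squares(lambda p:f([p[0],p[1],0]),[0,0],loss='soft_l1');print('fit a0, tilt(b=0)',r.x.round(2))
        r=least_squares(f,[0,0,0],loss='soft_l1');print('fit a0,tilt,b0',r.x.round(2),'rms',np.std(f(r.x)).round(2),q.sum())
E
python3 v.py 3 "[471.2,322.5,213.6]" -18
```

```text
top 48
-8 1 a [39.1 39.1 39.1] b [-6.8 -6.8 -6.8]
-4 7 a [29.1 34.6 39.5] b [-10.7  -4.5   3.4]
0 17 a [30.4 35.1 39. ] b [-10.9  -7.6  -0.3]
4 17 a [27.2 34.7 37.7] b [-10.2  -5.3   0.8]
12 4 a [15.  15.9 16.7] b [-3.3 -0.3  2.5]
16 2 a [15.5 16.  16.5] b [-2.  -0.9  0.2]
scene 352
-36 5 a [ 3.2  8.8 11.1] b [-13.7  -5.3   3.7]
-32 7 a [ 2.1  8.9 12.8] b [-13.8  -9.8  -1.4]
-28 1 a [10.6 10.6 10.6] b [-11.5 -11.5 -11.5]
-24 2 a [10.7 15.2 19.7] b [-17.6  -9.5  -1.4]
-20 3 a [15.4 16.  18.1] b [-19.2 -13.1 -12. ]
-16 16 a [13.3 20.3 24.1] b [-22.2 -11.6  21.8]
-12 14 a [11.9 18.7 25.1] b [-22.9 -12.8  20.1]
-8 16 a [13.3 21.3 39.7] b [-20.4 -11.6  13.3]
-4 15 a [15.6 22.7 41.1] b [-22.8  -8.3  15.8]
0 45 a [13.6 27.1 41.3] b [-22.2  -7.2  22.9]
4 31 a [13.7 23.7 37.5] b [-22.5  -4.1  21.6]
8 20 a [11.6 20.2 25. ] b [-22.2  -7.3   9.6]
12 42 a [ 7.5 18.  24.3] b [-21.6  -2.4  23.5]
16 71 a [ 0.9 12.6 21.3] b [-21.7  -0.8  23.8]
20 50 a [-2.2  5.2 13.1] b [-15.9  -0.7  17.2]
24 14 a [-1.7  1.4 12.1] b [-7.8  1.1 10.3]
fit a0, tilt(b=0) [-3.96 -0.03]
fit a0,tilt,b0 [-3.74 -0.05  1.07] rms 2.62 160
```

```bash
python3 v.py 0 "[470.9,322.3,30.5]" -18 | grep -v "^-[34]"; python3 - <<'E'
from m import *
# circle fit of cover/drum top outline in initial images, by colour ray cast
from scipy.optimize import least_squares
for n,b in(("top",(160,215,250,300)),("scene",(365,405,132,175))):
    p,c=box(n,*b)
    for lo,hi,nm in((66,80,'cover'),(60,80,'drumtop')):
        q=p[(p[:,2]>lo)&(p[:,2]<hi)&(c.max(1)<60)][:,:2].astype(np.float32)
        print(n,nm,cv2.minEnclosingCircle(q),q.mean(0),len(q))
E
```

```text
top 428
-16 3 a [12.4 15.7 20. ] b [-19.2 -16.3  -9.8]
-12 7 a [ 4.8 10.5 16.2] b [-22.8 -21.3 -14.3]
-8 6 a [11.5 18.  21.4] b [-20.3 -12.9  -6.7]
0 25 a [ 2.6 22.1 37.9] b [-23.5  -8.    7.5]
4 36 a [13.6 28.  38.9] b [-23.4  -1.    6.4]
8 18 a [ 4.2 17.7 30. ] b [-23.5 -11.7   4.3]
12 31 a [-4.  15.6 22. ] b [-24.   -9.7  21.9]
16 98 a [-1.5 11.7 21.1] b [-23.9  -4.9  24. ]
20 91 a [-3.6  5.6 18.2] b [-19.1   1.2  22.8]
24 50 a [-4.4  0.9  9.2] b [-23.9   3.3  18.8]
28 2 a [-4.5 -2.8 -1. ] b [1.2 2.  2.7]
fit a0, tilt(b=0) [-5.58  0.02]
fit a0,tilt,b0 [-2.45 -0.13  4.52] rms 2.91 88
scene 398
-28 10 a [ 5.8 18.3 22.2] b [-15.   -4.4  10. ]
-24 10 a [ 7.5 17.  22.3] b [-15.7  -7.    9.6]
-20 5 a [-1.1 19.3 23.4] b [-20.8  -8.6   4.1]
-16 10 a [ 3.4 18.5 24.5] b [-21.2  -9.   -0.3]
-12 17 a [ 1.2 14.8 23.9] b [-21.1 -16.2  20.7]
-8 10 a [ 0.4 18.3 33.2] b [-22.8 -14.4  21.3]
0 27 a [ 3.2 24.5 42.8] b [-21.9  -4.7  18.3]
4 34 a [ 5.3 24.6 41.5] b [-21.2  -2.3  18.9]
8 24 a [ 2.3 21.4 29.6] b [-22.9  -4.3  23.8]
12 30 a [ 2.8 18.1 24.6] b [-22.3  -7.1  19.7]
16 60 a [-0.6 15.  25.3] b [-22.8  -5.5  22.9]
20 42 a [-3.5  7.8 18.4] b [-17.4  -0.8  23.3]
24 34 a [-1.7  5.3 15.1] b [-11.    5.6  21.7]
28 7 a [-2.6  1.2  4.9] b [-4.2  7.5 15. ]
fit a0, tilt(b=0) [-4.71  0.01]
fit a0,tilt,b0 [-2.42 -0.04  5.64] rms 2.57 117
top cover ((467.86932373046875, 324.48907470703125), 25.002967834472656) [467.44513 325.03735] 242
top drumtop ((468.7606506347656, 324.1208801269531), 26.939624786376953) [468.41376 323.46848] 481
scene cover ((473.668212890625, 326.90069580078125), 23.984689712524414) [472.04227 325.76883] 119
scene drumtop ((502.794189453125, 319.7947082519531), 60.82453918457031) [473.68   324.1924] 241
```

```bash
python3 - <<'E'
from m import *
for n,b,sb in(("top",(325,355,215,245),0),("scene",(315,340,225,250),0)):
    R=cv2.Rodrigues(C[n]["rvec"].astype(float))[0];cam=-R.T@C[n]["tvec"].ravel();K=C[n]["K"]
    g=C[n]["img"].astype(int);m=((g[...,0]-g[...,2])>30);mm=np.zeros_like(m);mm[b[2]:b[3],b[0]:b[1]]=m[b[2]:b[3],b[0]:b[1]]
    cs=np.argwhere(mm)[:,::-1].astype(float);w=W[n][mm]
    print(n,len(cs),cs.min(0),cs.max(0),cs.mean(0).round(1),'cloud z',np.nanpercentile(w[:,2],[2,50,98]).round(1),np.nanmean(w,0).round(1))
    def ray(px,z): r=np.r_[(px-K[:2,2])/[K[0,0],K[1,1]],1]@R;return (cam+r*((z-cam[2])/r[2])).round(1)
    print(' centroid@105',ray(cs.mean(0),105),'@100',ray(cs.mean(0),100))
    top=cs[cs[:,1]<=cs[:,1].min()+1] ;print(' image-top px',top.mean(0),ray(top.mean(0),115))
    for r in range(int(cs[:,1].min()),int(cs[:,1].max())+1): q=cs[cs[:,1]==r,0];print('  ',r,q.min(),q.max(),end='')
    print()
E
```

```text
top 70 [335. 225.] [343. 234.] [339.3 229.7] cloud z [ 98.7 108.8 117.7] [555.8  -8.1 108.3]
 centroid@105 [556.   -8.1 105. ] @100 [556.5  -8.1 100. ]
 image-top px [339.5  225.75] [563.1  -8.8 115. ]
   225 339.0 340.0   226 337.0 342.0   227 336.0 343.0   228 336.0 343.0   229 335.0 343.0   230 335.0 343.0   231 335.0 343.0   232 336.0 343.0   233 336.0 342.0   234 338.0 341.0
scene 77 [321. 233.] [329. 243.] [325.  238.3] cloud z [  8.6 102.7 116.7] [560.3  -5.   98.6]
 centroid@105 [563.2  -8.2 105. ] @100 [560.9  -5.8 100. ]
 image-top px [325.  233.5] [559.1  -3.6 115. ]
   233 323.0 327.0   234 323.0 327.0   235 322.0 327.0   236 322.0 328.0   237 322.0 328.0   238 321.0 329.0   239 321.0 329.0   240 321.0 329.0   241 322.0 329.0   242 322.0 328.0   243 323.0 327.0
```

Emit:
drive_tool(commands=[{"slide": [0.03, -0.12, 0], "rot": [0, 0, 0]}, {"slide": [0.073, -0.275, 0], "rot": [0, 0, 0]}, {"slide": [0.073, -0.275, 0], "rot": [0, 0, 0]}, {"slide": [0.073, -0.275, 0], "rot": [0, 0, 0]}, {"slide": [0.073, -0.275, 0], "rot": [0, 0, 0]}])

```text
clock: 14.98
ee_pos: [497.4, 223.6, 214.3]
tcp_rot: [[-0.951, 0.309, -0.0], [0.309, 0.951, -0.0], [0.0, -0.0, -1.0]]
force: [0.6, -0.3, -2.6]
width: 55.1
finger_force: 30.0
```

Emit:
drive_tool(commands=[{"slide": [0.083, -0.312, 0], "rot": [0, 0, 0]}, {"slide": [0.083, -0.312, 0], "rot": [0, 0, 0]}, {"slide": [0.083, -0.312, 0], "rot": [0, 0, 0]}, {"slide": [0.083, -0.312, 0], "rot": [0, 0, 0]}, {"slide": [0.083, -0.312, 0], "rot": [0, 0, 0]}])

```text
clock: 15.4
ee_pos: [530.5, 98.6, 214.4]
tcp_rot: [[-0.951, 0.309, -0.0], [0.309, 0.951, -0.0], [0.0, -0.0, -1.0]]
force: [0.7, 0.3, -2.8]
width: 55.2
finger_force: 30.0
```

Emit:
drive_tool(commands=[{"slide": [0.083, -0.312, 0], "rot": [0, 0, 0]}, {"slide": [0.083, -0.312, 0], "rot": [0, 0, 0]}, {"slide": [0.083, -0.312, 0], "rot": [0, 0, 0]}, {"slide": [0.04, -0.16, 0], "rot": [0, 0, 0]}, {"slide": [0.02, -0.08, 0], "rot": [0, 0, 0]}])

```text
clock: 15.82
ee_pos: [555.3, 4.4, 214.3]
tcp_rot: [[-0.95, 0.311, -0.0], [0.311, 0.95, -0.0], [0.0, -0.0, -1.0]]
force: [0.3, 0.5, -2.4]
width: 55.1
finger_force: 30.0
```

Emit:
drive_tool(commands=[{"slide": [0, 0, 0], "rot": [0, 0, 0]}, {"slide": [0, 0, 0], "rot": [0, 0, 0]}, {"slide": [0, 0, 0], "rot": [0, 0, 0]}, {"slide": [0, 0, 0], "rot": [0, 0, 0]}, {"slide": [0, 0, 0], "rot": [0, 0, 0]}])

```text
clock: 16.23
ee_pos: [555.0, 7.0, 214.5]
tcp_rot: [[-0.951, 0.308, -0.0], [0.308, 0.951, 0.0], [0.0, 0.0, -1.0]]
force: [0.4, -0.5, -1.7]
width: 55.7
finger_force: 30.0
```

Emit:
drive_tool(commands=[{"slide": [0.023, -0.092, 0], "rot": [0, 0, 0]}, {"slide": [0.023, -0.092, 0], "rot": [0, 0, 0]}, {"slide": [0, 0, -0.25], "rot": [0, 0, 0]}, {"slide": [0, 0, -0.22], "rot": [0, 0, 0]}, {"slide": [0, 0, -0.15], "rot": [0, 0, 0]}])

```text
clock: 16.65
ee_pos: [558.6, -9.1, 163.6]
tcp_rot: [[-0.951, 0.31, -0.001], [0.31, 0.951, -0.0], [0.001, -0.0, -1.0]]
force: [0.8, 0.7, -3.9]
width: 55.5
finger_force: 30.0
```

Emit:
drive_tool(commands=[{"slide": [0, 0, 0], "rot": [0, 0, 0]}, {"slide": [0, 0, 0], "rot": [0, 0, 0]}, {"slide": [0, 0, 0], "rot": [0, 0, 0]}, {"slide": [0, 0, 0], "rot": [0, 0, 0]}, {"slide": [0, 0, 0], "rot": [0, 0, 0]}])

```text
clock: 17.07
ee_pos: [559.4, -8.5, 165.8]
tcp_rot: [[-0.951, 0.309, 0.001], [0.309, 0.951, -0.0], [-0.001, 0.0, -1.0]]
force: [0.2, 0.4, -2.6]
width: 55.2
finger_force: 30.0
```

```bash
python3 f.py 4; python3 - <<'E'
import cv2
a=cv2.imread('pics/scene4.png')
cv2.imwrite('pics/j.png',cv2.resize(a[165:285,250:410],(800,600),interpolation=cv2.INTER_CUBIC))
E
python3 v.py 4 "[558.8,-7.7,164.8]" -18
```

```text
[559.18209119  -8.44323747 165.53300304] [-0.35526996 -0.27624427 -2.85036021] [ -3.3  12.9 117.2  -0.   49.8 -75.2]
top 0
scene 403
-20 1 a [10.9 10.9 10.9] b [-21.9 -21.9 -21.9]
-16 14 a [12.2 20.  23.3] b [-22.  -10.3  23.7]
-12 9 a [15.2 20.9 23.5] b [-22.2 -12.9  13.3]
-8 19 a [12.5 19.8 26.5] b [-22.6 -14.9  22.9]
-4 22 a [16.1 22.8 42.7] b [-20.3  -9.   21.6]
0 35 a [14.8 30.6 41.6] b [-22.3  -6.   22.3]
4 50 a [13.1 26.  39.1] b [-23.3  -3.7  22.2]
8 25 a [14.1 22.7 32.1] b [-22.3  -3.1  22.8]
12 39 a [ 8.4 20.6 25.6] b [-22.2  -3.5  23.4]
16 96 a [ 2.4 15.8 23.2] b [-22.   -1.7  23.7]
20 70 a [ 1.   9.  18.3] b [-12.5   3.1  24. ]
24 23 a [ 1.9  4.8 14.5] b [-9.4 -0.3  9.9]
fit a0, tilt(b=0) [-2.86 -0.02]
fit a0,tilt,b0 [-2.75 -0.02  0.69] rms 2.28 154
```

View pics/j.png

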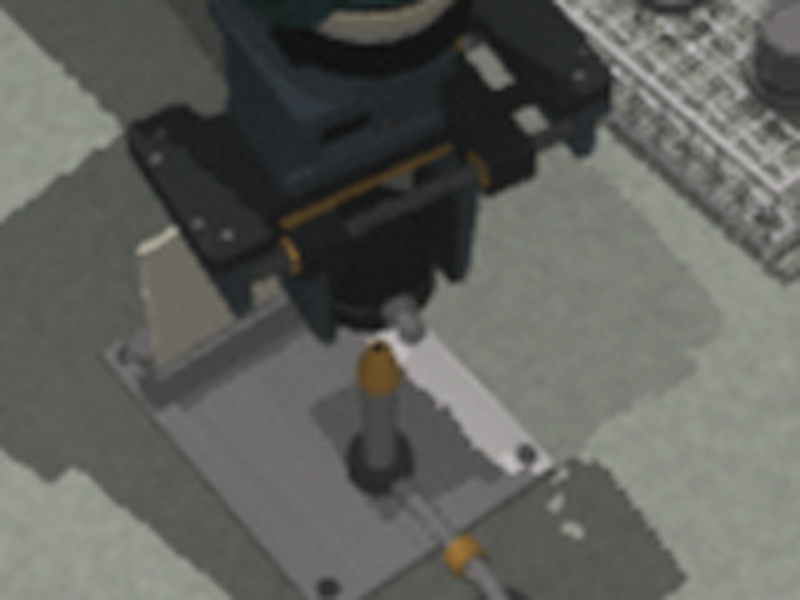

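The scene crop shows the valve upright, with its drum bottom at (370,325) directly above the nozzle tip at (378,342). The shield stands in its slot behind it.

Emit:
drive_tool(commands=[{"slide": [0, 0, -0.05], "rot": [0, 0, 0]}, {"slide": [0, 0, -0.06], "rot": [0, 0, 0]}, {"slide": [0, 0, -0.06], "rot": [0, 0, 0]}, {"slide": [0, 0, -0.04], "rot": [0, 0, 0]}, {"slide": [0, 0, -0.015], "rot": [0, 0, 0]}])

```text
clock: 17.58
ee_pos: [558.4, -8.4, 146.0]
tcp_rot: [[-0.951, 0.309, -0.001], [0.309, 0.951, 0.0], [0.001, -0.0, -1.0]]
force: [-0.7, -0.8, -3.6]
width: 55.2
finger_force: 30.0
```

Emit:
drive_tool(commands=[{"slide": [0, 0, 0], "rot": [0, 0, 0]}, {"slide": [0, 0, 0], "rot": [0, 0, 0]}, {"slide": [0, 0, 0], "rot": [0, 0, 0]}, {"slide": [0, 0, 0], "rot": [0, 0, 0]}, {"slide": [0, 0, 0], "rot": [0, 0, 0]}])

```text
clock: 18.0
ee_pos: [559.0, -8.5, 147.1]
tcp_rot: [[-0.951, 0.309, 0.0], [0.309, 0.951, -0.0], [-0.0, 0.0, -1.0]]
force: [0.2, 0.1, -2.1]
width: 55.4
finger_force: 30.0
```

Emit:
drive_tool(commands=[{"slide": [0, 0, 0], "rot": [0, 0, 0]}, {"slide": [0, 0, 0], "rot": [0, 0, 0]}, {"slide": [0, 0, 0], "rot": [0, 0, 0]}, {"slide": [0, 0, 0], "rot": [0, 0, 0]}, {"slide": [0, 0, 0], "rot": [0, 0, 0]}])

```text
clock: 18.42
ee_pos: [558.9, -8.4, 146.9]
tcp_rot: [[-0.951, 0.309, -0.0], [0.309, 0.951, -0.0], [0.0, -0.0, -1.0]]
force: [-0.1, -0.3, -2.6]
width: 55.4
finger_force: 30.0
```

```bash
python3 f.py 5; python3 v.py 5 "[558.8,-7.7,147.5]" -18 | tail -14; python3 g.py 5; python3 - <<'E'
import cv2,numpy as np
a=cv2.imread('pics/scene5.png')
cv2.imwrite('pics/k.png',cv2.resize(a[190:270,270:376],(795,600),interpolation=cv2.INTER_CUBIC))
c=np.load('scene5.npz')
print(cv2.projectPoints(np.array([[559.2,-8.4,147.5],[558.7,-7.7,115],[558.7,-7.7,130.],[558.7,-7.7,104]]),c['rvec'].astype(float),c['tvec'].astype(float),c['K'],None)[0].reshape(-1,2))
E
```

```text
[558.87291115  -8.44838916 146.91474408] [-0.0237716   0.29675932 -1.91963402] [ -3.3  14.5 117.6  -0.   47.9 -75.2]
-20 5 a [13.1 18.9 22.3] b [-20.6 -14.5  -9.1]
-16 12 a [13.4 20.2 22.8] b [-22.6 -12.6  18.2]
-12 9 a [14.  19.2 23.3] b [-21.9 -14.5  11.2]
-8 18 a [12.7 20.4 40.7] b [-23.1 -10.1  23.8]
-4 23 a [13.2 22.7 41.4] b [-23.1  -9.6  16.9]
0 47 a [13.8 27.7 41.2] b [-23.1  -3.5  23.3]
4 36 a [16.  24.3 36.5] b [-23.6  -4.5  19. ]
8 23 a [13.6 21.2 24.3] b [-23.2  -8.8  17.9]
12 68 a [ 7.9 16.8 23.3] b [-24.   -2.6  22.9]
16 67 a [ 1.3 13.5 22.5] b [-21.2   2.6  23.6]
20 61 a [ 1.7  7.2 13.6] b [-11.7   1.8  22.6]
24 6 a [ 4.1  7.9 14.8] b [-10.3  -3.6   8. ]
fit a0, tilt(b=0) [-3.55 -0.12]
fit a0,tilt,b0 [-3.45 -0.12  0.51] rms 2.93 186
scene 23 top z [123.1 128.2 132.1] dx [-0.7  2.8  5. ] dy [-59.4 -43.9]
scene tip [563.5  -8.6 108.4] [558.  -13.  105.2] [567.9  -1.8 112.1] 19
[[323.4382889  226.54948858]
 [323.63863435 234.54596529]
 [323.56923444 230.75975772]
 [323.68849385 237.2661196 ]]
```

View pics/k.png

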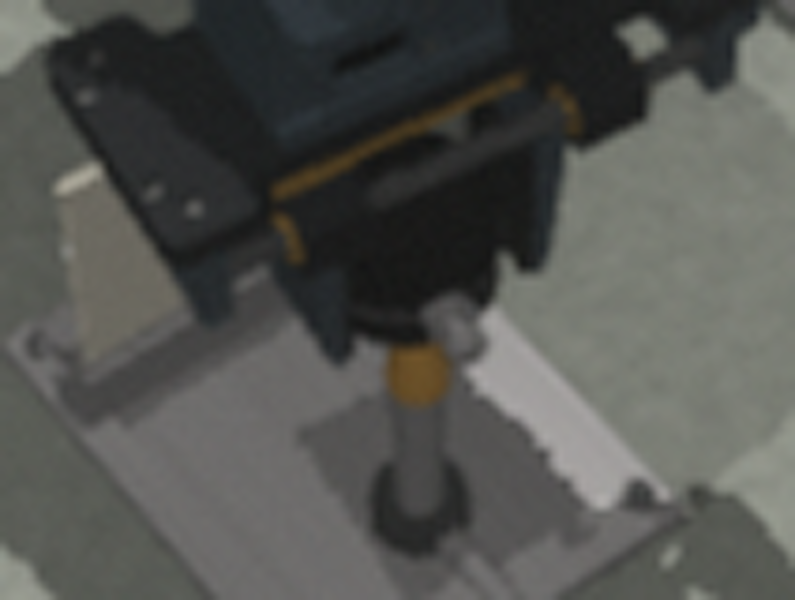

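The drum and its port lie in line with the nozzle (column about 420 in the crop), the shield is seated at (100,270), and nothing is touching. One numeric check of the drum's lower rim against the nozzle before handing in.

```bash
python3 - <<'E'
from h import *
c=dict(np.load('scene5.npz'));c0=np.load('scene0.npz')
t=np.radians(np.arange(0,360,5))
for z in(144,130):
    r=28 if z==144 else 16
    P=np.c_[558.9+r*np.cos(t),-8.4+r*np.sin(t),np.full(72,z)]
    q=cv2.projectPoints(P,c['rvec'].astype(float),c['tvec'].astype(float),c['K'],None)[0].reshape(-1,2)
    print(z,q.min(0).round(1),q.max(0).round(1),q[q[:,1].argmax()].round(1))
# brass bottom row & riser base ring for reference: predicted bottom of riser at z=10
print(cv2.projectPoints(np.array([[558.7,-7.7,10.],[558.7,-7.7,115]]),c['rvec'].astype(float),c['tvec'].astype(float),c['K'],None)[0].reshape(-1,2).round(1))
g=c['img'].max(2).astype(int)
for u in(318,320,322,324,326): print(u,list(zip(range(228,244),g[228:244,u].tolist())))
E
```

```text
144 [310.5 217. ] [336.2 238.1] [322.8 238.1]
130 [316.2 225.1] [330.7 237.1] [323.1 237.1]
[[324.1 258.7]
 [323.6 234.5]]
318 [(228, 23), (229, 24), (230, 30), (231, 37), (232, 32), (233, 23), (234, 43), (235, 82), (236, 106), (237, 105), (238, 104), (239, 107), (240, 106), (241, 108), (242, 97), (243, 81)]
320 [(228, 22), (229, 24), (230, 24), (231, 35), (232, 38), (233, 27), (234, 26), (235, 52), (236, 90), (237, 105), (238, 103), (239, 100), (240, 102), (241, 100), (242, 90), (243, 85)]
322 [(228, 25), (229, 24), (230, 26), (231, 34), (232, 39), (233, 29), (234, 24), (235, 36), (236, 67), (237, 86), (238, 87), (239, 92), (240, 93), (241, 92), (242, 85), (243, 74)]
324 [(228, 25), (229, 24), (230, 25), (231, 30), (232, 39), (233, 29), (234, 27), (235, 30), (236, 70), (237, 103), (238, 104), (239, 104), (240, 104), (241, 102), (242, 100), (243, 93)]
326 [(228, 24), (229, 25), (230, 40), (231, 62), (232, 62), (233, 44), (234, 32), (235, 41), (236, 80), (237, 106), (238, 105), (239, 107), (240, 105), (241, 103), (242, 103), (243, 96)]
```

```bash
python3 - <<'E'
from h import *
c=dict(np.load('scene0.npz'));t=np.radians(np.arange(0,360,5));pr=lambda P:cv2.projectPoints(np.array(P,float),c['rvec'].astype(float),c['tvec'].astype(float),c['K'],None)[0].reshape(-1,2)
for z,r in((27.5,28),(63.5,28),(71.5,24)):
    q=pr(np.c_[470.9+r*np.cos(t),324.3+r*np.sin(t),np.full(72,z)]);print(z,q.min(0).round(1),q.max(0).round(1),q[q[:,1].argmax()].round(1))
a=np.radians(-18)
print('nipple tip pred',pr([[470.9+45*np.cos(a),324.3+45*np.sin(a),45.5]]),' img5',pr([[558.9+45*np.cos(a),-8.4+45*np.sin(a),162]]))
for s,b in((0,(380,400,150,172)),(5,(322,340,222,242))):
    d=np.load(f'scene{s}.npz')['img'].astype(int);g=d[b[2]:b[3],b[0]:b[1]].max(2);print(s);print(g[::1,::1])
d=np.load('scene0.npz')['img'].max(2).astype(int)
for u in(378,380,382,384):print(u,d[140:172,u].tolist())
for v in(148,152,156):print('row',v,d[v,366:404].tolist())
E
```

```text
27.5 [372.  152.1] [392.5 167.3] [382.5 167.3]
63.5 [373.  142.8] [394.  158.1] [383.7 158.1]
71.5 [374.7 141.7] [392.8 154.9] [384.  154.9]
nipple tip pred [[392.19636645 165.87473012]]  img5 [[333.81239964 237.78313956]]
0
[[ 34  35  34  35  35  36  35  36  36  35  34  30  30  32  31  72 106 116
  133 153]
 [ 31  34  36  35  35  38  35  35  34  34  30  30  33  33  31  54  85 113
  128 150]
 [ 29  32  31  33  34  37  34  34  33  30  28  31  31  31  33  79 123 129
  126 133]
 [ 30  31  30  28  29  32  30  29  31  33  29  32  31  29  37 105 142 128
  103 104]
 [ 34  32  31  30  30  30  31  31  29  32  35  33  31  28  40 103 139 124
  101 101]
 [ 31  31  32  35  33  33  32  33  32  32  32  31  28  27  43 116 146 131
  116  94]
 [ 27  30  29  31  31  31  31  32  29  29  28  29  26  28  60 133 156 129
  115 110]
 [ 27  25  29  28  27  29  27  28  30  25  27  28  25  32  84 111 116 121
  134 143]
 [ 28  27  28  27  27  29  28  26  28  34  39  37  35  37  74 112 110 114
  133 147]
 [ 29  28  27  27  28  27  29  29  75 112 117 107  75  40  70 102 118 129
  134 142]
 [ 36  38  32  31  31  29
[... 2844 characters left out ...]
8, 27, 32, 40, 33, 28, 27, 32, 44, 51, 67, 78, 76, 80]
384 [93, 90, 66, 34, 33, 35, 35, 35, 33, 37, 35, 35, 34, 29, 30, 33, 31, 27, 27, 28, 31, 37, 36, 27, 28, 32, 43, 50, 62, 79, 92, 93]
row 148 [48, 54, 61, 65, 69, 72, 88, 91, 65, 40, 32, 32, 33, 35, 38, 36, 35, 36, 33, 36, 37, 37, 35, 36, 34, 34, 32, 31, 58, 112, 138, 132, 120, 110, 97, 78, 88, 111]
row 152 [89, 83, 65, 66, 90, 106, 102, 90, 60, 29, 29, 33, 32, 30, 29, 32, 31, 33, 34, 37, 34, 34, 33, 30, 28, 31, 31, 31, 33, 79, 123, 129, 126, 133, 132, 128, 130, 116]
row 156 [139, 97, 76, 101, 121, 120, 106, 84, 64, 30, 27, 26, 28, 28, 27, 30, 29, 31, 31, 31, 31, 32, 29, 29, 28, 29, 26, 28, 60, 133, 156, 129, 115, 110, 109, 120, 129, 126]
```

Emit:
drive_tool(commands=[{"slide": [0.019, 0.006, 0], "rot": [0, 0, 0]}, {"slide": [0, 0, 0], "rot": [0, 0, 0]}, {"slide": [0, 0, 0], "rot": [0, 0, 0]}, {"slide": [0, 0, 0], "rot": [0, 0, 0]}, {"slide": [0, 0, 0], "rot": [0, 0, 0]}])

```text
clock: 18.93
ee_pos: [560.4, -8.0, 146.9]
tcp_rot: [[-0.951, 0.309, -0.0], [0.309, 0.951, -0.0], [0.0, -0.0, -1.0]]
force: [-0.0, -0.1, -1.9]
width: 55.6
finger_force: 30.0
```

Emit:
drive_tool(commands=[{"slide": [0, 0, 0], "rot": [0, 0, 0]}, {"slide": [0, 0, 0], "rot": [0, 0, 0]}, {"slide": [0, 0, 0], "rot": [0, 0, 0]}, {"slide": [0, 0, 0], "rot": [0, 0, 0]}, {"slide": [0, 0, 0], "rot": [0, 0, 0]}])

```text
clock: 19.35
ee_pos: [560.4, -8.0, 147.0]
tcp_rot: [[-0.951, 0.309, 0.0], [0.309, 0.951, 0.0], [-0.0, 0.0, -1.0]]
force: [0.5, -0.2, -2.1]
width: 55.5
finger_force: 30.0
```

Emit:
drive_tool(commands=[{"slide": [0, 0, 0], "rot": [0, 0, 0]}, {"slide": [0, 0, 0], "rot": [0, 0, 0]}, {"slide": [0, 0, 0], "rot": [0, 0, 0]}, {"slide": [0, 0, 0], "rot": [0, 0, 0]}, {"slide": [0, 0, 0], "rot": [0, 0, 0]}])

```text
clock: 19.77
ee_pos: [560.4, -8.0, 146.9]
tcp_rot: [[-0.951, 0.309, 0.0], [0.309, 0.951, 0.0], [-0.0, 0.0, -1.0]]
force: [0.1, -0.7, -2.6]
width: 55.5
finger_force: 30.0
```

```bash
python3 -c "
from plant import bot
s=bot.state();print(s['ee_pos'],s['joint_velocities'],s['finger_force'])
print(bot.hand_in())"
```

```text
[560.39493309  -7.96599285 146.94430479] [-0.01464134 -0.00915355 -0.04447891 -0.12470674  0.04842278 -0.09540094] 29.989932300522923
the job is handed in; nothing more can be done
None
```

Job handed in at about 20 s: the shield is home in the stand slot and released, and the demand valve is held still and upright with its port, by my camera estimate, within about 2 mm of straight above the nozzle and about 15 mm clear of the tip; no verdict was returned.

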